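# Slide the paper tray onto the green runners

## Task

Pick up the blue tray by its black handle and slide it onto the middle pair of runners in the grey desk rack, the pair with the green tips. Slide it all the way in until it rests on the back stop, give it a firm but gentle push home there (about 10 N, never over 20 N), then let go and leave it in the rack. Do not disturb the stamp, the staple box or the glue stick.

Things in the scene. Friction and masses are not known exactly. Their poses are not given: they have to be found in the camera images.
- tray: Loose blue tray, 0.15 to 0.31 kg: flat sheet 110 (x) x 150 (y) x 4 mm. Origin: centre of its underside; +x points to the leading edge, z up. A rim on top, 12 to 14 mm in from the side edges, rises to 14 mm; outside it the bare 4 mm edges run on the runners. At the -x end a flat neck 16 mm wide, to x = -160 mm, carries the black handle. Starts flat on the worktop, handle towards the robot.
- tray_grip (a point): Point in the tray's black handle, at x = -140, y = 0, 32 mm above the tray's underside. The handle is an upright block 40 (x) x 16 (y) x 45 mm centred at that x, y, its top 49 mm above the underside. Grip across the 16 mm (along the tray's y). Held here the tray hangs nose-heavy, its balance point about 120 mm ahead.
- tray_nose (a point): Middle of the tray's straight leading edge, at the underside (x = +55 mm in the tray frame).
- rack: Fixed grey desk rack, 160 deep (x) x 170 wide (y), closed top (156 mm) and back, open at the front; its feet are adjustable, so its height differs. Origin: on its middle, 20 mm below the side panels; +x is the way trays slide in, z up. Three pairs of runners, tops 40, 78 and 116 mm above the origin: green tips on the middle pair, white on the others. Panels begin at x = -80 mm.
- green_pair (a point): Point midway between the green-tipped runners, at the front of the side panels (x = -80 mm in the rack frame), level with the top of these runners, on which the tray's underside rides. Behind it each runner is a 10 mm wide ledge with a keeper strip above: a slot 8 mm high for the tray's edge, 154 mm between the side panels. Sliding costs 1 to 2 N, but more (10 N) if the hand presses down or sideways.
- green_tips (a point): Point midway between the foremost ends of the green tips, level with the runner tops (x = -104 mm in the rack frame). From here to the panels (24 mm) the runners lie open above, with sides that flare outwards, so a tray's nose can be set down on them; the foremost 6 mm slope down.
- stop_mid (a point): Nominal middle of where the back stop of the green pair may be (x = 42 mm in the rack frame, runner-top level); a fixed mark on the rack, not the stop. The stop, a rigid bar out of sight inside, has its face up to 8 mm nearer or farther, different every time: find it by feel.
- seat_pin (a joint): Travel in m of the small weakly sprung (0.2 N) seat pin in the face of the back stop behind the green runners: 0 with no tray, about 0.006 when the tray's leading edge lies against the stop. It moves only in the last 6 mm.
- rubber_stamp: Loose wooden stamp standing upright, 28 x 58 x 73 mm, to the right in front of the rack; origin at the centre of its underside. Leave alone.
- staple_box: Loose small pale box of staples 41 x 74 x 27 mm on the worktop between robot and rack; origin at the centre of its underside. Leave alone.
- glue: Loose glue stick lying down, 28 x 95 x 28 mm, to the right of the rack; origin at the centre of its underside. Leave alone.

How it is judged:
By the outcome, as a careful person would: the job done as asked, in the order asked, and still so for the second after the job is handed in, with the robot touching nothing.
It also fails if it takes over 64 s, if anything falls off the work surface, if the arm or the gripper's body presses on something with over 40 N, if the wrist force passes 120 N, or if a joint passes its speed limit or range.

## Robot

A 6-joint arm with a two-finger parallel gripper is mounted at the origin on a cart in front of the work surface, level with it; the furniture and walls round the work are solid. World frame = base frame: x ahead of the robot, y to its left, z up, the work surface at z = 0. Lengths are in m, angles in rad, forces in N, time in s.
With the tool pointing down it reaches from about 0.35 to 0.775 m from the base axis. Payload 7.3 kg.
Tool frame: the origin (TCP) lies at the very end of the fingers, on their centre line; the grasp point (between the pads) lies 19 mm behind it; z points along the fingers, y is the line along which they close (so a half turn about z gives the same grasp; the last joint's range is limited). The gripper opens to 92 mm and grips with 3 to 60 N. Pads are 19 mm wide; open, the fingers measure 130 mm over their backs; the gripper's body (75 mm by 190 mm) begins 47 mm behind the grasp point.
Start: joints at [1.166, 0.342, 1.524, -0, 1.275, -0.146], TCP at [0.134, 0.508, 0.227] pointing down, gripper open.
Joint ranges: [-2.53, 2.53], [-0.77, 2.02], [0.04, 2.7], [-1, 4.14], [0.28, 2.66], [-3.11, 3.11]. Speed limits (rad/s): [2.57, 2.57, 3.14, 3.14, 3.14, 3.14].

## Interface

Orientations are given as [roll, pitch, yaw] about the fixed x, y, z axes, in that order (R = Rz(yaw) Ry(pitch) Rx(roll)).
In Python, from cell import robot gives the robot as it stands. The module is installed in compiled form; this text tells all that it offers.
- The arm moves only by the tool arm_command, never from a script. Its argument "moves" is a list of rows, each a list of 3 entries, a list of its own where there are three numbers: the shift along the tool's x, y, z in m, then the turn, a rotation vector about the tool's x, y, z in rad, then the finger opening in m, from 0 to 0.0918. In form: [[[dx, dy, dz], [ax, ay, az], claw], ...]. A call has exactly 5 rows; each row is the pose to reach, as a shift and turn from the pose commanded when the call began, along the tool's axes at that moment; what a row does not reach only later rows make up. A row lasts 1/10 s, in which the tool goes at most 50 mm and 8.59 degrees, less where a joint would pass 70% of its speed; a pose out of reach is approached as far as the arm can. A call with a gripper value outside its range is refused whole. The fingers move at their own pace and stop on an object; "squeeze" is the grip in N (left out, the last holds). Time passes only in rows, so rows that repeat a pose let the fingers close, or fill a call up. It gives the time, the measured TCP pose, the force, the opening and the grip force at its end, in the units of the state.
- robot.observe(): the state, without advancing time (a new reading comes with each control period).
- robot.read_camera(name): name is "side" or "top" or "wrist"; returns the picture (480x640x3 uint8, red, green, blue); there is no depth.
- robot.camera_model(name): a dict with "fx", "fy", "cx", "cy" (pixels), "R" (3x3) and "t" (3): a world point X has camera coordinates R X + t. Camera axes: x right, y down, z forward; pixel columns grow to the right and rows downward; lengths in m; the calibration is good to about 2 mm. A picture is of the moment at which its call begins: read the wrist's pose just before it. camera_model takes no time and is no camera call; for the wrist camera it gives the pose at the moment of the call.
- robot.hand_in(): hands the job in; it is judged then, once.
The state is a dict: "time": time; "qpos": joint angles; "qvel": joint speeds; "joint_efforts": joint torques, N m; "tool_pos": TCP position; "tool_rot": TCP orientation; "contact_force": force on the tool from outside, world axes, zero at the start; "torque": the same for the moment, N m; "opening": finger opening in m; "grip_force": force on a finger pad.
Only numpy, scipy, OpenCV 4.12 (cv2) and the standard library are available. Lean on these libraries where they do the work, as an engineer would, in place of code of your own. Each camera call takes 0.05 s, during which the arm holds its last target. There are 200 camera calls.

## Working session

There is one attempt and no reset: what is moved stays moved. The work goes in short steps, Python scripts to look and compute and a tool call to move; the robot and the scene stay as the last step left them, time stands still between calls to the robot, and variables do not carry over. Pictures are saved under pics/ and viewed, at most 10 in all, crops included, and the job is handed in when it is done.

Besides the shell and the picture viewer there is one more tool, called after "Request:" as a command line: name --argument value ..., lists and objects as JSON in quotes. arm_command: Moves the arm, as the interface text tells. Its arguments: {"type":"object","properties":{"moves":{"type":"array"},"squeeze":{"type":"number"}},"required":["moves"]}

```bash
mkdir -p pics
cat > h.py <<'E'
from cell import robot
import numpy as np, cv2
def cast(m,u,v,z):
    R=np.array(m["R"]);t=np.array(m["t"]);c=-R.T@t
    d=R.T@np.array([(u-m["cx"])/m["fx"],(v-m["cy"])/m["fy"],1])
    return c+d*(z-c[2])/d[2]
def proj(m,X):
    p=np.array(m["R"])@np.array(X)+np.array(m["t"]);return np.array([m["fx"]*p[0]/p[2]+m["cx"],m["fy"]*p[1]/p[2]+m["cy"]])
def shot(n,f):
    m=robot.camera_model(n);i=robot.read_camera(n);cv2.imwrite("pics/"+f+".png",i[:,:,::-1]);np.save("pics/"+f+".npy",i);return m,i
E
python3 - <<'E'
from h import *
np.set_printoptions(precision=4,suppress=True)
print(robot.observe())
for n in("side","top"):
    m,i=shot(n,n+"0");print(n,m, -np.array(m["R"]).T@np.array(m["t"]))
E
```

```text
{'time': 0.0, 'qpos': array([ 1.166 ,  0.3427,  1.525 , -0.    ,  1.2754, -0.146 ]), 'qvel': array([-0.002 , -0.0005,  0.0019,  0.0012,  0.0002, -0.0009]), 'joint_efforts': array([  0.0007, -43.1253, -24.4218,   0.0718,   0.056 ,  -0.0001]), 'tool_pos': array([0.1342, 0.5071, 0.226 ]), 'tool_rot': array([-3.1401, -0.0002,  2.8828]), 'contact_force': array([-0.3133, -0.3409,  0.1282]), 'torque': array([0.0011, 0.0033, 0.0091]), 'grip_force': 0.0, 'opening': 0.09198171980578722}
side {'fx': 528.2274326116002, 'fy': 528.2274326116002, 'cx': 324.96269385971306, 'cy': 228.8881255024277, 'R': array([[-0.9659, -0.2587,  0.0128],
       [-0.1735,  0.6097, -0.7734],
       [ 0.1923, -0.7492, -0.6338]]), 't': array([0.5916, 0.2029, 0.9986])} [0.4146 0.7775 0.7823]
top {'fx': 567.5558123966329, 'fy': 567.5558123966329, 'cx': 320.61607812293397, 'cy': 233.39135421112977, 'R': array([[-0.0207, -0.9998,  0.0004],
       [-0.9991,  0.0207, -0.0379],
       [ 0.0378, -0.0012, -0.9993]]), 't': array([-0.0285,  0.6148,  1.1959])} [ 0.5684 -0.0398  1.2184]
```

View pics/top0.png

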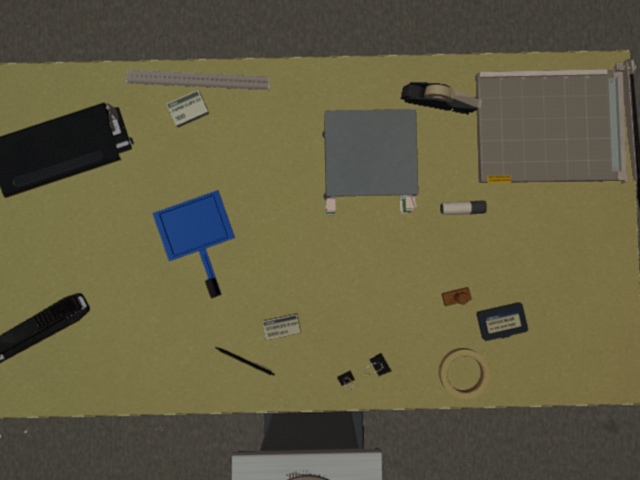

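View pics/side0.png

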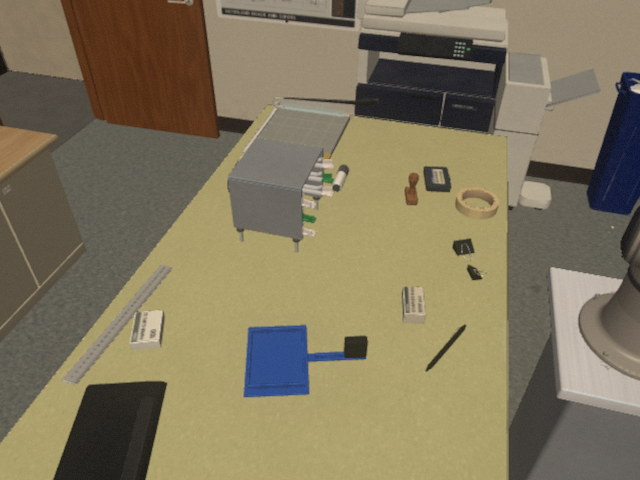

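The top view shows the blue tray at about (195,226) with its handle at (213,288). The rack top spans (325–417,110–195) with tips at (330,205) and (408,204), and the staple box is at (282,326). In the side view the tray is at (278,360), the handle at (355,347), and the green tips near (308,217) and (328,180).

Run:
```python
from h import *
np.set_printoptions(precision=4,suppress=True)
ms,mt=robot.camera_model("side"),robot.camera_model("top")
s,t=np.load("pics/side0.npy"),np.load("pics/top0.npy")
def blue(i):
    h=cv2.cvtColor(i,cv2.COLOR_RGB2HSV); return cv2.inRange(h,(105,150,60),(130,255,255))
def big(k): 
    c,_=cv2.findContours(k,cv2.RETR_EXTERNAL,cv2.CHAIN_APPROX_NONE);return max(c,key=cv2.contourArea)
k=blue(t); k[:,400:]=0
o=cv2.morphologyEx(k,cv2.MORPH_OPEN,np.ones((17,17)))
r=cv2.minAreaRect(big(o)); print("tray rect",r)
P=np.array([cast(mt,u,v,.004) for u,v in cv2.boxPoints(r)]);print(P, np.linalg.norm(np.diff(P,axis=0),axis=1),P.mean(0))
# dark handle top
g=t.max(2); d=((g<45)*255).astype(np.uint8); d[:270]=0;d[305:]=0;d[:,:195]=0;d[:,235:]=0
r=cv2.minAreaRect(big(d));print("handle",r,cast(mt,*r[0],.049))
# rack top
hs=cv2.cvtColor(t,cv2.COLOR_RGB2HSV);q=cv2.inRange(hs,(0,0,60),(180,70,170));q[:, :300]=0;q[:,440:]=0;q[:90]=0;q[215:]=0
q=cv2.morphologyEx(q,cv2.MORPH_OPEN,np.ones((15,15)))
r=cv2.minAreaRect(big(q));print("rack",r,cv2.boxPoints(r))
for z in(.14,.16,.18,.2):
    P=np.array([cast(mt,u,v,z) for u,v in cv2.boxPoints(r)]);print(z,np.linalg.norm(np.diff(P,axis=0),axis=1),P.mean(0),P[:2].ravel())
# project top corners
def up(i,a,b,c,d,f,n):
    cv2.imwrite("pics/"+n+".png",cv2.resize(i[b:d,a:c,::-1],None,fx=f,fy=f,interpolation=cv2.INTER_CUBIC))
a=cv2.resize(s[130:260,220:360],None,fx=4,fy=4,interpolation=cv2.INTER_CUBIC)
cv2.imwrite("pics/s1.png",a[:,:,::-1])
up(t,310,180,430,225,6,"t1")
```

```text
tray rect ((193.44351196289062, 225.65008544921875), (51.04389190673828, 68.57868194580078), 70.82099914550781)
[[0.666  0.3179 0.004 ]
 [0.7115 0.1784 0.004 ]
 [0.6073 0.1439 0.004 ]
 [0.562  0.283  0.004 ]] [0.1468 0.1098 0.1463] [0.6367 0.2308 0.004 ]
handle ((212.75001525878906, 287.25), (18.024978637695312, 10.11928653717041), 71.56504821777344) [0.5065 0.1827 0.049 ]
rack ((371.0, 153.0), (88.0, 92.0), 90.0) [[325. 109.]
 [417. 109.]
 [417. 197.]
 [325. 197.]]
0.14 [0.1764 0.1693 0.1754] [ 0.7612 -0.1405  0.14  ] [ 0.8476 -0.0544  0.14    0.844  -0.2308  0.14  ]
0.16 [0.1731 0.1661 0.1721] [ 0.7576 -0.1387  0.16  ] [ 0.8425 -0.0541  0.16    0.8389 -0.2272  0.16  ]
0.18 [0.1699 0.163  0.1689] [ 0.7541 -0.1368  0.18  ] [ 0.8373 -0.0539  0.18    0.8338 -0.2237  0.18  ]
0.2 [0.1666 0.1599 0.1656] [ 0.7505 -0.1349  0.2   ] [ 0.8321 -0.0536  0.2     0.8287 -0.2201  0.2   ]
```

View pics/s1.png

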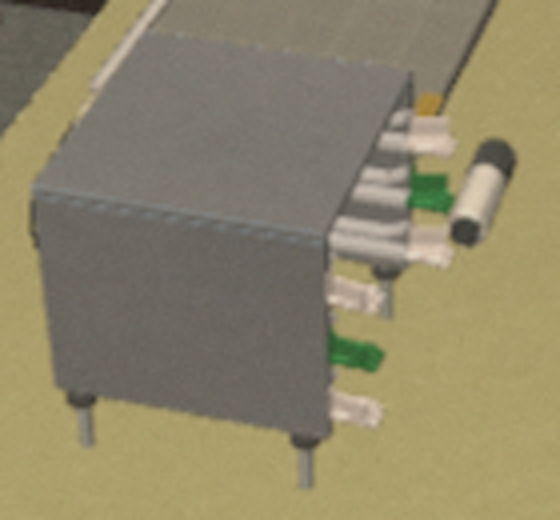

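View pics/t1.png

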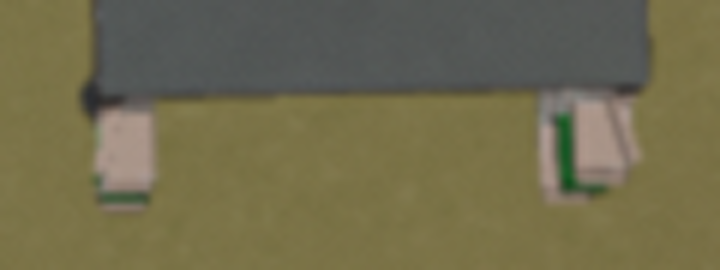

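The side crop shows the rack-top corners at full-frame pixels (301,189.5), (229.5,177), (322.5,148) and (257.5,139). The green tips end near (315,219) and (333,179). In the top crop the front edge runs from (326,196) to (418,195), and the left green tip's end is near row 213.8.

Run:
```python
from h import *
np.set_printoptions(precision=4,suppress=True)
ms,mt=robot.camera_model("side"),robot.camera_model("top")
s=np.load("pics/side0.npy")
def P(m): return np.diag([1,1,1])@np.array([[m["fx"],0,m["cx"]],[0,m["fy"],m["cy"]],[0,0,1]])@np.c_[m["R"],m["t"]]
S=np.array([(301.3,189.5),(229.5,177),(322.5,148),(257.5,138.8)]).T
T=np.array([(326.2,195.8),(325.5,109.5),(418,195),(417,109.5)]).T
X=cv2.triangulatePoints(P(ms),P(mt),S,T);X=(X[:3]/X[3]).T;print(X)
print([np.linalg.norm(X[a]-X[b]) for a,b in((0,1),(2,3),(0,2),(1,3))],X.mean(0))
h=cv2.cvtColor(s,cv2.COLOR_RGB2HSV);k=cv2.inRange(h,(50,110,40),(85,255,255));k[:,:290]=0;k[:,345:]=0;k[:150]=0;k[240:]=0
n,l,st,c=cv2.connectedComponentsWithStats(k);print(st,c)
for z in (.1,.11,.12): print(z,[cast(ms,c[i][0],c[i][1],z) for i in range(1,n) if st[i][4]>10])
```

```text
[[ 0.6777 -0.0527  0.1708]
 [ 0.8368 -0.0556  0.1702]
 [ 0.6776 -0.2225  0.1698]
 [ 0.8367 -0.226   0.1661]]
[np.float64(0.15907238242248373), np.float64(0.1591634072824143), np.float64(0.1698000717862971), np.float64(0.17052352881471688)] [ 0.7572 -0.1392  0.1692]
[[     0      0    640    480 307060]
 [   322    174     11      9     70]
 [   303    215     13      8     70]] [[319.5008 239.5189]
 [327.     177.6714]
 [308.3571 218.2571]]
0.1 [array([ 0.6654, -0.2107,  0.1   ]), array([ 0.664 , -0.0533,  0.1   ])]
0.11 [array([ 0.6617, -0.1962,  0.11  ]), array([ 0.6603, -0.0411,  0.11  ])]
0.12 [array([ 0.658 , -0.1817,  0.12  ]), array([ 0.6567, -0.0289,  0.12  ])]
```

```bash
cat >> h.py <<'E'
from scipy.spatial.transform import Rotation as Ro
def tool():
    o=robot.observe();return np.array(o["tool_pos"]),Ro.from_euler("xyz",o["tool_rot"]),o
def go(target,yaw,pitch=0):
    "shift/rotvec in tool axes to reach TCP target with tool pointing down (tilted by pitch about world-yaw y)"
    p,R,o=tool();G=Ro.from_euler("xyz",[np.pi,pitch,yaw])
    print("shift",R.inv().apply(np.array(target)-p).round(4),"turn",(R.inv()*G).as_rotvec().round(4),"pos",p.round(4),"rpy",np.round(o["tool_rot"],4),"F",np.round(o["contact_force"],2),"t",o["time"])
E
python3 - <<'E'
from h import *
p,R,o=tool();m=robot.camera_model("wrist");C=-np.array(m["R"]).T@np.array(m["t"])
print("cam in tool",R.inv().apply(C-p),"axis",R.inv().apply(np.array(m["R"])[2]),"right",R.inv().apply(np.array(m["R"])[0]),m["fx"],m["cx"],m["cy"])
go([.5065,.1827,.15],.325+np.pi); go([.5065,.1827,.15],.325)
E
```

```text
cam in tool [ 0.06668565  0.00092094 -0.15827612] axis [-2.46738817e-01  8.12326183e-04  9.69081677e-01] right [-1.99889920e-04  9.99999585e-01 -8.89137076e-04] 341.88372520679434 320.4237477740745 239.3187019227415
shift [-0.443  -0.2183  0.0763] turn [-0.0013 -0.0006 -0.5838] pos [0.1342 0.5072 0.2261] rpy [-3.1402e+00 -2.0000e-04  2.8828e+00] F [ 0.39  0.1  -0.39] t 0.1
shift [-0.443  -0.2183  0.0763] turn [-8.0000e-04  1.7000e-03  2.5578e+00] pos [0.1342 0.5072 0.2261] rpy [-3.1402e+00 -2.0000e-04  2.8828e+00] F [ 0.39  0.1  -0.39] t 0.1
```

Request:
arm_command --moves '[[[-0.044,-0.022,0],[0,0,-0.06],0.0918],[[-0.088,-0.044,0],[0,0,-0.12],0.0918],[[-0.132,-0.066,0],[0,0,-0.18],0.0918],[[-0.176,-0.088,0],[0,0,-0.24],0.0918],[[-0.22,-0.11,0],[0,0,-0.3],0.0918]]' --squeeze 40

```text
time: 0.6
tool_pos: [0.3198, 0.3434, 0.2265]
tool_rot: [-3.142, -0.0, -3.098]
contact_force: [1.3, 0.7, -0.0]
opening: 0.0913
grip_force: 0.0
```

```bash
python3 -c "
from h import *
go([.5065,.1827,.15],.325+np.pi)"
```

```text
shift [-0.1795 -0.1687  0.0765] turn [-0.     -0.0003 -0.281 ] pos [0.3198 0.3434 0.2265] rpy [-3.1415e+00 -3.0000e-04 -3.0975e+00] F [ 1.26  0.72 -0.04] t 0.6
```

Request:
arm_command --moves '[[[-0.036,-0.034,0.005],[0,0,-0.056],0.0918],[[-0.072,-0.068,0.02],[0,0,-0.112],0.0918],[[-0.108,-0.101,0.035],[0,0,-0.168],0.0918],[[-0.144,-0.135,0.055],[0,0,-0.225],0.0918],[[-0.18,-0.169,0.076],[0,0,-0.281],0.0918]]'

```text
time: 1.1
tool_pos: [0.4999, 0.1879, 0.1539]
tool_rot: [3.141, 0.0, -2.817]
contact_force: [-0.2, 0.7, -0.5]
opening: 0.0917
grip_force: 0.0
```

Run:
```python
from h import *
m,i=shot("wrist","w1")
go([.5065,.1827,.012],.325+np.pi)
print("handle top proj",[proj(m,p) for p in [(.5065,.1827,.049)]])
```

```text
shift [-0.0029 -0.001   0.1384] turn [-0.0027 -0.0018 -0.0009] pos [0.5036 0.1831 0.1504] rpy [-3.1389e+00 -1.8000e-03 -2.8175e+00] F [ 3.69 -4.1  -0.85] t 1.15
handle top proj [array([309.90390778, 243.54486452])]
```

View pics/w1.png

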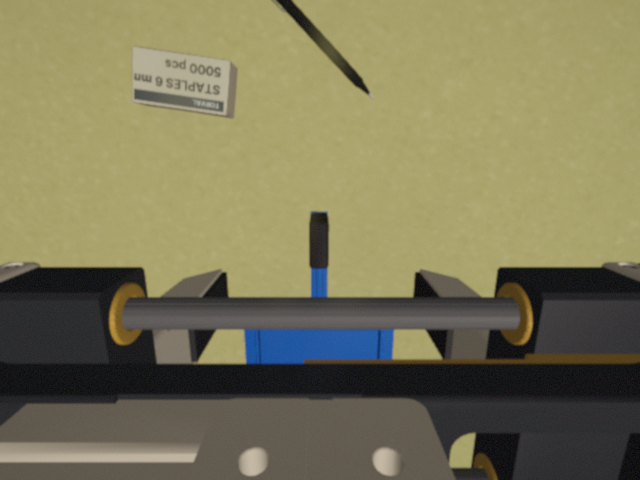

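The wrist view shows the handle upright in the image, with the dark block centred at about (319,240) and the neck running to (320,297). The yaw matches. I'll measure the handle by mask.

Run:
```python
from h import *
robot.read_camera("wrist")
m,i=shot("wrist","w2")
g=i.max(2);d=((g<50)*255).astype(np.uint8);d[:190]=0;d[275:]=0;d[:,:280]=0;d[:,360:]=0
c,_=cv2.findContours(d,cv2.RETR_EXTERNAL,cv2.CHAIN_APPROX_NONE);c=max(c,key=cv2.contourArea)
r=cv2.boundingRect(c);print(r,cv2.minAreaRect(c))
for v in(r[1],r[1]+r[3]):
  print([cast(m,r[0]+r[2]/2,v,z).round(4) for z in(.049,.004)])
h=cv2.cvtColor(i,cv2.COLOR_RGB2HSV);b=cv2.inRange(h,(105,150,60),(130,255,255))
for row in(280,290,340,350): 
  x=np.where(b[row,230:410])[0]+230;print(row,x.min(),x.max(),cast(m,(x.min()+x.max())/2,row,.004).round(4))
go([.5065,.1827,.012],.325+np.pi)
```

```text
(314, 215, 17, 54) ((322.0, 241.5), (53.0, 16.0), 90.0)
[array([0.4816, 0.182 , 0.049 ]), array([0.4891, 0.1848, 0.004 ])]
[array([0.5234, 0.1959, 0.049 ]), array([0.5381, 0.201 , 0.004 ])]
280 315 329 [0.5487 0.204  0.004 ]
290 315 329 [0.5584 0.2072 0.004 ]
340 249 396 [0.6089 0.2244 0.004 ]
350 249 395 [0.6196 0.2275 0.004 ]
shift [-0.0059 -0.0066  0.1405] turn [ 0.0003 -0.0037 -0.007 ] pos [0.4993 0.1873 0.1526] rpy [ 3.1413 -0.0037 -2.8235] F [0.24 0.06 0.22] t 1.25
```

Request:
arm_command --moves '[[[0,0,0.02],[0,0,0],0.06],[[0,0,0.04],[0,0,0],0.06],[[0,0,0.05],[0,0,0],0.06],[[0,0,0.05],[0,0,0],0.06],[[0,0,0.05],[0,0,0],0.06]]'

```text
time: 1.75
tool_pos: [0.4988, 0.1901, 0.1054]
tool_rot: [3.142, 0.001, -2.819]
contact_force: [0.2, -0.6, 1.1]
opening: 0.061
grip_force: 0.0
```

Run:
```python
from h import *
go([.503,.1885,.013],.32+np.pi)
m,i=shot("wrist","w3")
g=i.max(2);d=((g<50)*255).astype(np.uint8);d[:100]=0;d[275:]=0;d[:,:280]=0;d[:,360:]=0
c,_=cv2.findContours(d,cv2.RETR_EXTERNAL,cv2.CHAIN_APPROX_NONE);c=max(c,key=cv2.contourArea)
r=cv2.boundingRect(c);print(r)
for v in(r[1],r[1]+r[3]):
  print([cast(m,r[0]+r[2]/2,v,z).round(4) for z in(.049,.004)])
go([.503,.1885,.013],.32+np.pi)
```

```text
shift [-0.0034 -0.0029  0.0924] turn [0.0001 0.0009 0.0029] pos [0.4988 0.1901 0.1054] rpy [ 3.1415e+00  9.0000e-04 -2.8187e+00] F [ 0.22 -0.63  1.08] t 1.75
(305, 225, 20, 50)
[array([0.4797, 0.1815, 0.049 ]), array([0.489 , 0.1838, 0.004 ])]
[array([0.512 , 0.1921, 0.049 ]), array([0.5281, 0.1967, 0.004 ])]
shift [-0.0031 -0.0027  0.0926] turn [-0.      0.0017  0.0028] pos [0.4991 0.1901 0.1056] rpy [-3.1416e+00  1.7000e-03 -2.8188e+00] F [-0.13  0.32 -0.4 ] t 1.8
```

Request:
arm_command --moves '[[[-0.001,-0.002,0.03],[0,0,0],0.06],[[-0.001,-0.002,0.06],[0,0,0],0.06],[[-0.001,-0.002,0.08],[0,0,0],0.06],[[-0.001,-0.002,0.092],[0,0,0],0.06],[[-0.001,-0.002,0.092],[0,0,0],0.06]]'

```text
time: 2.3
tool_pos: [0.4999, 0.1879, 0.012]
tool_rot: [3.141, -0.001, -2.819]
contact_force: [0.4, -0.0, 1.2]
opening: 0.0597
grip_force: 0.0
```

Request:
arm_command --moves '[[[0,0,0],[0,0,0],0.03],[[0,0,0],[0,0,0],0.01],[[0,0,0],[0,0,0],0.0],[[0,0,0],[0,0,0],0.0],[[0,0,0],[0,0,0],0.0]]' --squeeze 50

```text
time: 2.8
tool_pos: [0.5005, 0.188, 0.013]
tool_rot: [-3.142, 0.001, -2.819]
contact_force: [0.9, -0.5, -0.5]
opening: 0.0249
grip_force: 0.0
```

Request:
arm_command --moves '[[[0,0,0],[0,0,0],0.0],[[0,0,0],[0,0,0],0.0],[[0,0,0],[0,0,0],0.0],[[0,0,0],[0,0,0],0.0],[[0,0,0],[0,0,0],0.0]]'

```text
time: 3.3
tool_pos: [0.5004, 0.1879, 0.0128]
tool_rot: [-3.142, 0.0, -2.819]
contact_force: [-0.4, -2.4, 4.6]
opening: 0.0159
grip_force: 50.0
```

Request:
arm_command --moves '[[[0,0,-0.01],[0,0,0],0.0],[[0,0,-0.025],[0,0,0],0.0],[[0,0,-0.04],[0,0,0],0.0],[[0,0,-0.05],[0,0,0],0.0],[[0,0,-0.06],[0,0,0],0.0]]'

```text
time: 3.8
tool_pos: [0.4998, 0.1879, 0.0731]
tool_rot: [3.141, -0.001, -2.819]
contact_force: [-1.2, -1.0, -2.3]
opening: 0.0156
grip_force: 50.0
```

Request:
arm_command --moves '[[[0.01,0,-0.015],[0,0,0],0.0],[[0.02,0,-0.03],[0,0,0],0.0],[[0.03,0,-0.05],[0,0,0],0.0],[[0.035,0,-0.07],[0,0,0],0.0],[[0.04,0,-0.08],[0,0,0],0.0]]'

```text
time: 4.3
tool_pos: [0.4624, 0.1753, 0.1542]
tool_rot: [-3.141, 0.002, -2.819]
contact_force: [1.4, 0.3, -2.3]
opening: 0.0159
grip_force: 50.0
```

Run:
```python
from h import *
print(robot.observe()["grip_force"],robot.observe()["opening"],robot.observe()["torque"])
m,i=shot("side","s2")
go([.42,-.139,.16],np.pi)
```

```text
49.97355937957764 0.015911556844896903 [-0.05766481  0.26136641 -0.00210016]
shift [ 0.1396 -0.2847 -0.0053] turn [2.000e-04 2.600e-03 3.225e-01] pos [0.4622 0.1753 0.155 ] rpy [-3.1414e+00  2.6000e-03 -2.8191e+00] F [-0.13 -0.21 -2.97] t 4.35
```

View pics/s2.png

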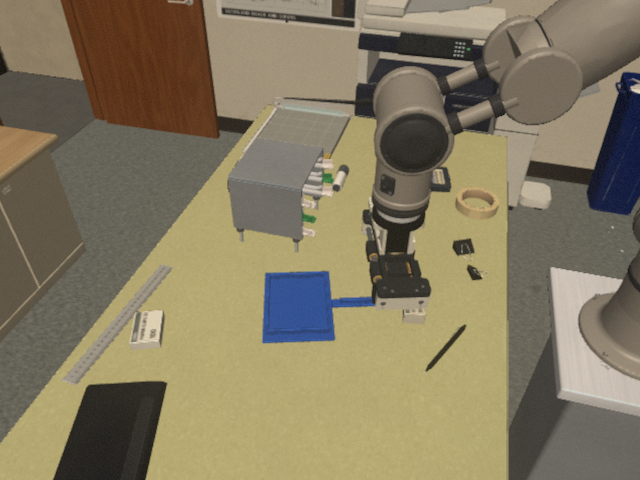

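The tray is held level at the gripper, around (300,305), with nothing disturbed.

Request:
arm_command --moves '[[[0.014,-0.029,0],[0,0,0.03],0.0],[[0.035,-0.07,0],[0,0,0.08],0.0],[[0.056,-0.114,0],[0,0,0.13],0.0],[[0.07,-0.142,-0.005],[0,0,0.18],0.0],[[0.084,-0.17,-0.005],[0,0,0.21],0.0]]'

```text
time: 4.85
tool_pos: [0.4361, -0.0141, 0.1574]
tool_rot: [3.141, -0.0, -3.032]
contact_force: [0.1, -0.5, -3.1]
opening: 0.0153
grip_force: 50.0
```

```bash
python3 -c "
from h import *
go([.42,-.139,.16],np.pi)"
```

```text
shift [ 0.0297 -0.1224 -0.0026] turn [ 1.000e-04 -2.000e-04  1.097e-01] pos [ 0.4361 -0.0141  0.1574] rpy [ 3.1415e+00 -2.0000e-04 -3.0318e+00] F [ 0.09 -0.47 -3.14] t 4.85
```

Request:
arm_command --moves '[[[0.01,-0.045,0],[0,0,0.04],0.0],[[0.02,-0.085,0],[0,0,0.08],0.0],[[0.027,-0.11,0],[0,0,0.1],0.0],[[0.03,-0.122,0],[0,0,0.11],0.0],[[0.03,-0.122,0],[0,0,0.11],0.0]]'

```text
time: 5.35
tool_pos: [0.4201, -0.1381, 0.1571]
tool_rot: [3.141, -0.001, 3.141]
contact_force: [0.7, -0.1, -2.1]
opening: 0.0156
grip_force: 50.0
```

Run:
```python
from h import *
robot.read_camera("top");robot.read_camera("top")
m,t=shot("top","t3");ms,s=shot("side","s3")
go([.42,-.139,.16],np.pi)
a=cv2.resize(t[170:330,280:460],None,fx=4,fy=4,interpolation=cv2.INTER_CUBIC)
b=cv2.resize(s[130:290,220:400],None,fx=4,fy=4,interpolation=cv2.INTER_CUBIC)
cv2.imwrite("pics/t3c.png",a[:500,:,::-1]);cv2.imwrite("pics/s3c.png",b[:600,:,::-1])
```

```text
shift [ 0.0004 -0.0031 -0.0026] turn [ 0.0007 -0.0004  0.004 ] pos [ 0.4204 -0.1359  0.1574] rpy [ 3.1409e+00 -4.0000e-04 -3.1376e+00] F [-0.45  0.29 -2.47] t 5.55
```

View pics/t3c.png

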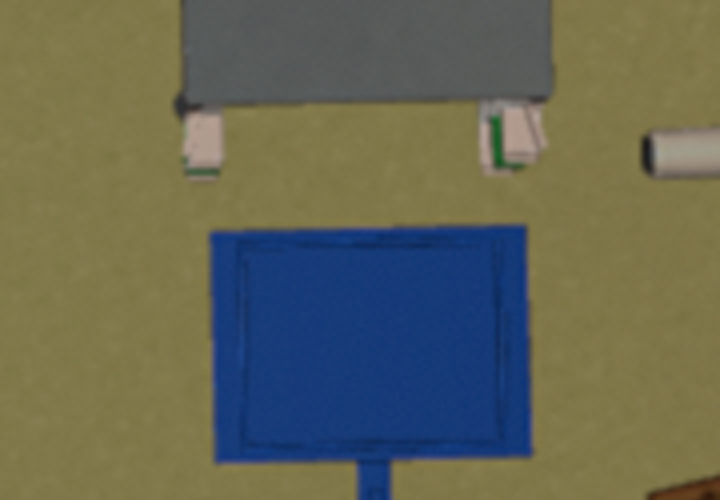

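View pics/s3c.png

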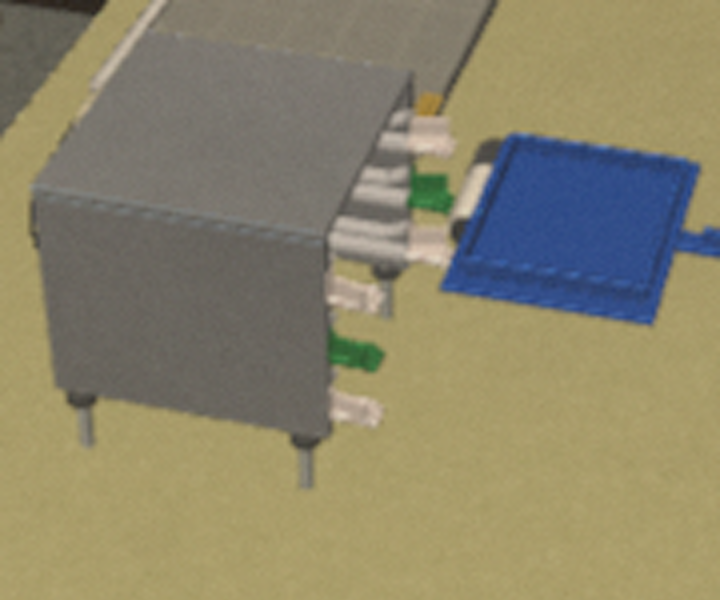

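The top crop shows the tray corners at (210,233), (526,226), (215,463) and (532,457), with the green tips ending near row 170. In the side crop the corners are at (441,291), (518,135), (653,324) and (698,165).

Run:
```python
from h import *
np.set_printoptions(precision=4,suppress=True)
ms,mt=robot.camera_model("side"),robot.camera_model("top")
s,t=np.load("pics/side0.npy"),np.load("pics/top0.npy")
def P(m): return np.array([[m["fx"],0,m["cx"]],[0,m["fy"],m["cy"]],[0,0,1]])@np.c_[m["R"],m["t"]]
def tri(S,T):
    X=cv2.triangulatePoints(P(ms),P(mt),np.array(S,float).T,np.array(T,float).T);return (X[:3]/X[3]).T
X=tri([(330.3,202.8),(349.5,163.7),(383.3,211),(394.5,171.3)],[(332.5,228.2),(411.5,226.5),(333.8,285.8),(413,284.3)])
print("tray fl fr bl br\n",X,X.mean(0),[np.linalg.norm(X[a]-X[b]) for a,b in((0,1),(2,3),(0,2),(1,3))])
f=X[:2].mean(0)-X[2:].mean(0);l=X[0]-X[1]+X[2]-X[3]
print("yaw",np.arctan2(f[1],f[0]),np.arctan2(-l[0],l[1]),"pitch",f[2]/.11,"roll",l[2]/.3)
# tray's own mask, minAreaRect in top, cast
i=np.load("pics/t3.npy");h=cv2.cvtColor(i,cv2.COLOR_RGB2HSV);k=cv2.morphologyEx(cv2.inRange(h,(105,150,50),(130,255,255)),cv2.MORPH_OPEN,np.ones((17,17)))
c,_=cv2.findContours(k,cv2.RETR_EXTERNAL,cv2.CHAIN_APPROX_NONE);r=cv2.minAreaRect(max(c,key=cv2.contourArea));B=np.array([cast(mt,u,v,X.mean(0)[2]) for u,v in cv2.boxPoints(r)]);print(r,B)
# rack left/right top edges, fit from gray mask columns; front edge rows
hs=cv2.cvtColor(t,cv2.COLOR_RGB2HSV);q=cv2.inRange(hs,(0,0,60),(180,70,170))
rows=np.arange(118,188);L=[];Rr=[]
for y in rows:
    x=np.where(q[y,310:435])[0]+310;L.append(x.min());Rr.append(x.max()+1)
for e in(L,Rr):
    p=np.polyfit(rows,e,1);print("edge",p,[cast(mt,np.polyval(p,y),y,.169).round(4) for y in(112,193)])
cols=np.arange(335,400);F=[]
for x in cols:
    y=np.where(q[150:205,x])[0]+150;F.append(y.max()+1)
p=np.polyfit(cols,F,1);a,b=[cast(mt,x,np.polyval(p,x),.169) for x in(330,410)];print("front",p,a,b,"yaw",np.arctan2(-(a-b)[0],(a-b)[1]))
go([.42,-.139,.16],np.pi)
```

```text
tray fl fr bl br
 [[ 0.6193 -0.0637  0.1418]
 [ 0.6168 -0.2137  0.1448]
 [ 0.5102 -0.0638  0.1436]
 [ 0.5108 -0.2132  0.1438]] [ 0.5643 -0.1386  0.1435] [np.float64(0.1501288338057247), np.float64(0.14947240425277647), np.float64(0.10907835716518864), np.float64(0.10596362097156775)]
yaw -0.0017366426413327422 -0.006381234582931632 pitch -0.004153029615260923 roll -0.010551666887672988
((372.5, 255.5), (57.0, 77.0), 90.0) [[ 0.6207 -0.0667  0.1435]
 [ 0.6176 -0.2126  0.1435]
 [ 0.5099 -0.2098  0.1435]
 [ 0.5129 -0.0643  0.1435]]
edge [  0.0199 322.0779] [array([ 0.8345, -0.0526,  0.169 ]), array([ 0.6829, -0.0524,  0.169 ])]
edge [  0.0275 413.1315] [array([ 0.831, -0.224,  0.169]), array([ 0.6793, -0.224 ,  0.169 ])]
front [ -0.0271 205.6981] [ 0.6757 -0.0598  0.169 ] [ 0.6766 -0.2083  0.169 ] yaw 0.006435131414543929
shift [ 0.0004 -0.0031 -0.0026] turn [ 0.0007 -0.0004  0.004 ] pos [ 0.4204 -0.1359  0.1574] rpy [ 3.1409 -0.0004 -3.1376] F [-0.45  0.29 -2.47] t 5.55
```

Request:
arm_command --moves '[[[0,0,0.012],[0,0,0],0.0],[[0,0,0.024],[0,0,0],0.0],[[0,0,0.034],[0,0,0],0.0],[[0,0,0.042],[0,0,0],0.0],[[0,0,0.042],[0,0,0],0.0]]'

```text
time: 6.05
tool_pos: [0.4199, -0.1364, 0.1146]
tool_rot: [3.14, -0.002, -3.139]
contact_force: [0.1, -0.4, -3.2]
opening: 0.0159
grip_force: 50.0
```

Request:
arm_command --moves '[[[-0.01,0,0],[0,0,0],0.0],[[-0.02,0,0],[0,0,0],0.0],[[-0.028,0,0],[0,0,0],0.0],[[-0.028,0,0],[0,0,0],0.0],[[-0.028,0,0],[0,0,0],0.0]]'

```text
time: 6.55
tool_pos: [0.4484, -0.137, 0.1155]
tool_rot: [3.141, -0.0, -3.139]
contact_force: [-0.3, 0.7, -2.4]
opening: 0.0157
grip_force: 50.0
```

Run:
```python
from h import *
np.set_printoptions(precision=4,suppress=True)
m,t=shot("top","t4");ms,s=shot("side","s4");o=robot.observe()
print(o["tool_pos"],o["tool_rot"],o["contact_force"],o["torque"])
b=cv2.resize(s[130:270,240:400],None,fx=5,fy=4.2,interpolation=cv2.INTER_CUBIC)
b=cv2.resize(s[130:250,260:400],None,fx=5,fy=5,interpolation=cv2.INTER_CUBIC)
a=cv2.resize(t[180:300,300:440],None,fx=5,fy=5,interpolation=cv2.INTER_CUBIC)
cv2.imwrite("pics/s4c.png",b[:,:,::-1]);cv2.imwrite("pics/t4c.png",a[:,:,::-1])
```

```text
[ 0.4481 -0.137   0.1155] [ 3.1413 -0.0004 -3.1394] [-0.5781 -0.2172 -3.2266] [0.0455 0.3317 0.033 ]
```

View pics/s4c.png

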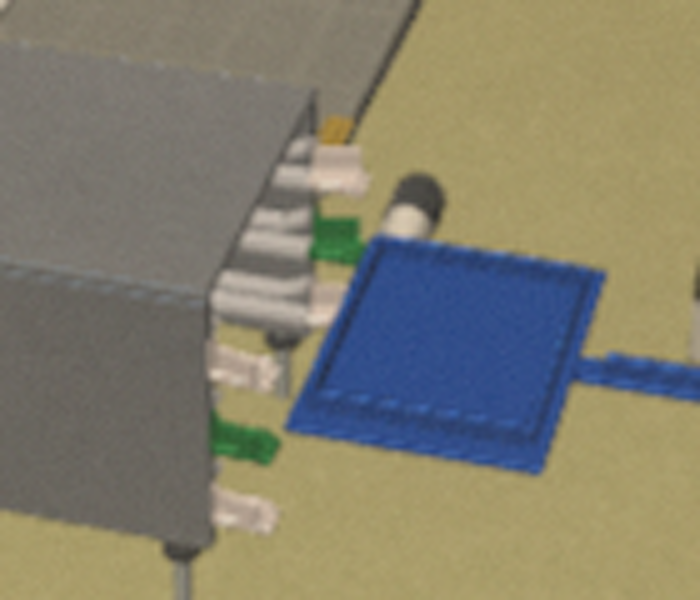

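The tray's near front corner at crop (287,430) is just ahead of and slightly above the left green tip's end at (277,445). The far corner at (372,237) lines up with the right green tip.

Request:
arm_command --moves '[[[-0.005,0,0],[0,0,0],0.0],[[-0.01,0,0],[0,0,0],0.0],[[-0.015,0,0],[0,0,0],0.0],[[-0.019,0,0],[0,0,0],0.0],[[-0.019,0,0],[0,0,0],0.0]]'

```text
time: 7.15
tool_pos: [0.468, -0.1371, 0.1156]
tool_rot: [-3.142, 0.0, -3.139]
contact_force: [-1.0, 0.7, -2.7]
opening: 0.016
grip_force: 50.0
```

Request:
arm_command --moves '[[[0,0,0.001],[0,0,0],0.0],[[0,0,0.002],[0,0,0],0.0],[[0,0,0.003],[0,0,0],0.0],[[0,0,0.003],[0,0,0],0.0],[[0,0,0.003],[0,0,0],0.0]]'

```text
time: 7.65
tool_pos: [0.4673, -0.1371, 0.1126]
tool_rot: [3.141, -0.0, -3.139]
contact_force: [-0.3, 0.3, -3.3]
opening: 0.016
grip_force: 50.0
```

```bash
cat > st.py <<'E'
from h import *
np.set_printoptions(precision=4,suppress=True)
m,t=shot("top","tx");ms,s=shot("side","sx");o=robot.observe()
print(o["tool_pos"],o["tool_rot"],o["contact_force"],o["torque"],o["time"])
E
python3 st.py
```

```text
[ 0.4674 -0.1371  0.1126] [ 3.1415  0.0001 -3.1395] [ 1.661   1.0418 -2.496 ] [ 0.      0.3174 -0.0185] 7.75
```

Request:
arm_command --moves '[[[0,0,0.001],[0,0,0],0.0],[[0,0,0.002],[0,0,0],0.0],[[0,0,0.002],[0,0,0],0.0],[[0,0,0.002],[0,0,0],0.0],[[0,0,0.002],[0,0,0],0.0]]'

```text
time: 8.25
tool_pos: [0.4674, -0.1371, 0.1106]
tool_rot: [3.142, 0.0, -3.139]
contact_force: [0.4, -0.3, -3.1]
opening: 0.0156
grip_force: 50.0
```

```bash
python3 st.py
```

```text
[ 0.4674 -0.1371  0.1106] [ 3.1415  0.     -3.1394] [ 0.0862  0.531  -2.8562] [ 0.0163  0.3588 -0.0165] 8.35
```

Request:
arm_command --moves '[[[0,0,0.001],[0,0,0],0.0],[[0,0,0.002],[0,0,0],0.0],[[0,0,0.002],[0,0,0],0.0],[[0,0,0.002],[0,0,0],0.0],[[0,0,0.002],[0,0,0],0.0]]'

```text
time: 8.85
tool_pos: [0.4676, -0.1372, 0.1089]
tool_rot: [-3.141, 0.001, -3.139]
contact_force: [-2.8, 0.2, 2.2]
opening: 0.0157
grip_force: 50.0
```

```bash
python3 st.py
```

```text
[ 0.4676 -0.1372  0.1088] [-3.1414  0.0007 -3.1394] [-2.6038 -0.0417  2.1986] [ 0.0478 -0.1238  0.0473] 8.95
```

Request:
arm_command --moves '[[[0,0,-0.0015],[0,0,0],0.0],[[0,0,-0.0015],[0,0,0],0.0],[[-0.003,0,-0.0015],[0,0,0],0.0],[[-0.006,0,-0.0015],[0,0,0],0.0],[[-0.006,0,-0.0015],[0,0,0],0.0]]'

```text
time: 9.45
tool_pos: [0.4739, -0.1371, 0.11]
tool_rot: [3.142, 0.0, -3.139]
contact_force: [1.0, 0.2, -1.6]
opening: 0.016
grip_force: 50.0
```

```bash
python3 st.py
```

```text
[ 0.4737 -0.1371  0.11  ] [ 3.1416  0.0004 -3.1393] [ 1.0927 -0.5082 -1.6158] [0.0158 0.0548 0.0027] 9.55
```

Request:
arm_command --moves '[[[-0.003,0,0],[0,0,0],0.0],[[-0.006,0,0],[0,0,0],0.0],[[-0.008,0,0],[0,0,0],0.0],[[-0.008,0,0],[0,0,0],0.0],[[-0.008,0,0],[0,0,0],0.0]]'

```text
time: 10.05
tool_pos: [0.4816, -0.137, 0.11]
tool_rot: [3.142, 0.0, -3.139]
contact_force: [0.1, 0.1, -1.7]
opening: 0.0156
grip_force: 50.0
```

```bash
python3 st.py
```

```text
[ 0.4814 -0.137   0.1101] [ 3.1415  0.0002 -3.1394] [ 0.417  -0.2119 -1.5036] [ 0.027   0.0923 -0.0371] 10.15
```

Request:
arm_command --moves '[[[-0.004,0,0],[0,0,0],0.0],[[-0.008,0,0],[0,0,0],0.0],[[-0.012,0,0],[0,0,0],0.0],[[-0.015,0,0],[0,0,0],0.0],[[-0.015,0,0],[0,0,0],0.0]]'

```text
time: 10.65
tool_pos: [0.497, -0.137, 0.11]
tool_rot: [-3.142, 0.001, -3.139]
contact_force: [1.2, -0.3, -1.5]
opening: 0.0158
grip_force: 50.0
```

```bash
python3 st.py
```

```text
[ 0.4966 -0.137   0.1101] [ 3.1416  0.0004 -3.1393] [ 1.271  -1.033  -1.7712] [0.028  0.0773 0.0058] 10.75
```

Request:
arm_command --moves '[[[-0.005,0,0],[0,0,0],0.0],[[-0.01,0,0],[0,0,0],0.0],[[-0.015,0,0],[0,0,0],0.0],[[-0.02,0,0],[0,0,0],0.0],[[-0.02,0,0],[0,0,0],0.0]]'

```text
time: 11.25
tool_pos: [0.5172, -0.137, 0.11]
tool_rot: [-3.142, 0.001, -3.139]
contact_force: [0.5, -0.1, -1.9]
opening: 0.0156
grip_force: 50.0
```

```bash
python3 st.py
```

```text
[ 0.5166 -0.1369  0.11  ] [ 3.1416  0.0004 -3.1392] [ 1.7086  0.6962 -2.1997] [-0.0366  0.0515 -0.0134] 11.35
```

Request:
arm_command --moves '[[[-0.006,0,0],[0,0,0],0.0],[[-0.012,0,0],[0,0,0],0.0],[[-0.018,0,0],[0,0,0],0.0],[[-0.025,0,0],[0,0,0],0.0],[[-0.025,0,0],[0,0,0],0.0]]'

```text
time: 11.85
tool_pos: [0.5425, -0.137, 0.11]
tool_rot: [-3.141, 0.001, -3.139]
contact_force: [0.3, -0.5, -1.9]
opening: 0.0157
grip_force: 50.0
```

```bash
python3 st.py
```

```text
[ 0.5417 -0.1369  0.11  ] [ 3.1416  0.0004 -3.1392] [ 0.7977  0.1681 -2.0059] [-0.0251  0.1366 -0.0124] 11.95
```

Request:
arm_command --moves '[[[-0.006,0,0],[0,0,0],0.0],[[-0.012,0,0],[0,0,0],0.0],[[-0.018,0,0],[0,0,0],0.0],[[-0.025,0,0],[0,0,0],0.0],[[-0.025,0,0],[0,0,0],0.0]]'

```text
time: 12.45
tool_pos: [0.5674, -0.1369, 0.1099]
tool_rot: [-3.142, 0.001, -3.139]
contact_force: [0.4, 1.3, -2.8]
opening: 0.0155
grip_force: 50.0
```

```bash
python3 st.py
```

```text
[ 0.5668 -0.1368  0.11  ] [ 3.1416  0.0006 -3.1392] [ 0.5392  0.72   -1.3829] [ 0.015   0.1216 -0.0076] 12.55
```

Request:
arm_command --moves '[[[-0.005,0,0],[0,0,0],0.0],[[-0.01,0,0],[0,0,0],0.0],[[-0.015,0,0],[0,0,0],0.0],[[-0.02,0,0],[0,0,0],0.0],[[-0.02,0,0],[0,0,0],0.0]]'

```text
time: 13.05
tool_pos: [0.5871, -0.1368, 0.11]
tool_rot: [3.142, 0.0, -3.139]
contact_force: [-0.4, 0.4, -1.8]
opening: 0.0158
grip_force: 50.0
```

Request:
arm_command --moves '[[[-0.001,0,0],[0,0,0],0.0],[[-0.002,0,0],[0,0,0],0.0],[[-0.003,0,0],[0,0,0],0.0],[[-0.003,0,0],[0,0,0],0.0],[[-0.003,0,0],[0,0,0],0.0]]'

```text
time: 13.55
tool_pos: [0.5894, -0.1368, 0.1101]
tool_rot: [3.142, 0.0, -3.139]
contact_force: [-0.1, 0.1, -2.1]
opening: 0.0158
grip_force: 50.0
```

Request:
arm_command --moves '[[[-0.001,0,0],[0,0,0],0.0],[[-0.002,0,0],[0,0,0],0.0],[[-0.003,0,0],[0,0,0],0.0],[[-0.003,0,0],[0,0,0],0.0],[[-0.003,0,0],[0,0,0],0.0]]'

```text
time: 14.05
tool_pos: [0.5924, -0.1368, 0.1101]
tool_rot: [3.142, 0.0, -3.139]
contact_force: [0.5, 0.9, -2.0]
opening: 0.0156
grip_force: 50.0
```

Request:
arm_command --moves '[[[-0.001,0,0],[0,0,0],0.0],[[-0.002,0,0],[0,0,0],0.0],[[-0.002,0,0],[0,0,0],0.0],[[-0.002,0,0],[0,0,0],0.0],[[-0.002,0,0],[0,0,0],0.0]]'

```text
time: 14.55
tool_pos: [0.5944, -0.1368, 0.1101]
tool_rot: [3.142, 0.0, -3.139]
contact_force: [-0.9, -0.6, -2.9]
opening: 0.0157
grip_force: 50.0
```

Request:
arm_command --moves '[[[-0.001,0,0],[0,0,0],0.0],[[-0.002,0,0],[0,0,0],0.0],[[-0.002,0,0],[0,0,0],0.0],[[-0.002,0,0],[0,0,0],0.0],[[-0.002,0,0],[0,0,0],0.0]]'

```text
time: 15.05
tool_pos: [0.5964, -0.1368, 0.1101]
tool_rot: [3.142, 0.0, -3.139]
contact_force: [0.3, -0.4, -3.2]
opening: 0.0156
grip_force: 50.0
```

Request:
arm_command --moves '[[[-0.001,0,0],[0,0,0],0.0],[[-0.002,0,0],[0,0,0],0.0],[[-0.002,0,0],[0,0,0],0.0],[[-0.002,0,0],[0,0,0],0.0],[[-0.002,0,0],[0,0,0],0.0]]'

```text
time: 15.55
tool_pos: [0.5984, -0.1368, 0.1101]
tool_rot: [3.141, 0.0, -3.139]
contact_force: [-0.2, -0.2, -2.3]
opening: 0.0156
grip_force: 50.0
```

Request:
arm_command --moves '[[[-0.001,0,0],[0,0,0],0.0],[[-0.002,0,0],[0,0,0],0.0],[[-0.002,0,0],[0,0,0],0.0],[[-0.002,0,0],[0,0,0],0.0],[[-0.002,0,0],[0,0,0],0.0]]'

```text
time: 16.05
tool_pos: [0.6004, -0.1368, 0.1101]
tool_rot: [3.142, 0.0, -3.139]
contact_force: [-0.2, -0.7, -2.3]
opening: 0.0157
grip_force: 50.0
```

Request:
arm_command --moves '[[[-0.001,0,0],[0,0,0],0.0],[[-0.002,0,0],[0,0,0],0.0],[[-0.002,0,0],[0,0,0],0.0],[[-0.002,0,0],[0,0,0],0.0],[[-0.002,0,0],[0,0,0],0.0]]'

```text
time: 16.55
tool_pos: [0.6006, -0.1368, 0.1101]
tool_rot: [3.141, -0.004, -3.139]
contact_force: [-8.3, 0.0, 2.9]
opening: 0.0157
grip_force: 50.0
```

Request:
arm_command --moves '[[[-0.0004,0,0],[0,0,0],0.0],[[-0.0005,0,0],[0,0,0],0.0],[[-0.0005,0,0],[0,0,0],0.0],[[-0.0005,0,0],[0,0,0],0.0],[[-0.0005,0,0],[0,0,0],0.0]]'

```text
time: 17.05
tool_pos: [0.6006, -0.1368, 0.1101]
tool_rot: [3.141, -0.005, -3.139]
contact_force: [-10.8, -0.2, 2.7]
opening: 0.0159
grip_force: 50.0
```

```bash
python3 st.py
```

```text
[ 0.6006 -0.1367  0.1101] [ 3.1411 -0.0048 -3.1394] [-10.7562   0.2546   2.9859] [-0.1018  1.367   0.009 ] 17.15
```

Request:
arm_command --moves '[[[0.0007,0,0],[0,0,0],0.0],[[0.0014,0,0],[0,0,0],0.0],[[0.002,0,0],[0,0,0],0.0],[[0.002,0,0],[0,0,0],0.0],[[0.002,0,0],[0,0,0],0.0]]'

```text
time: 17.65
tool_pos: [0.6007, -0.1368, 0.11]
tool_rot: [3.141, -0.001, -3.139]
contact_force: [-4.5, -0.1, -0.5]
opening: 0.0155
grip_force: 50.0
```

Request:
arm_command --moves '[[[0,0,0],[0,0,0],0.02],[[0,0,0],[0,0,0],0.03],[[0,0,0],[0,0,0],0.04],[[0,0,0],[0,0,0],0.05],[[0,0,0],[0,0,0],0.05]]'

```text
time: 18.15
tool_pos: [0.6011, -0.1368, 0.1102]
tool_rot: [-3.142, 0.001, -3.139]
contact_force: [-0.2, 0.2, 0.3]
opening: 0.0471
grip_force: 0.0
```

```bash
python3 st.py
```

```text
[ 0.601  -0.1368  0.1102] [ 3.1416  0.0003 -3.1394] [-0.7009 -0.3163 -1.1166] [ 0.0331  0.0238 -0.0358] 18.25
```

Request:
arm_command --moves '[[[0,0,-0.01],[0,0,0],0.05],[[0,0,-0.025],[0,0,0],0.05],[[0,0,-0.045],[0,0,0],0.05],[[0,0,-0.065],[0,0,0],0.05],[[0,0,-0.08],[0,0,0],0.05]]'

```text
time: 18.75
tool_pos: [0.6013, -0.1369, 0.1924]
tool_rot: [-3.141, 0.002, -3.139]
contact_force: [-0.4, 0.1, -0.2]
opening: 0.0499
grip_force: 0.0
```

Request:
arm_command --moves '[[[0.02,0,-0.01],[0,0,0],0.05],[[0.05,0,-0.02],[0,0,0],0.05],[[0.09,0,-0.03],[0,0,0],0.05],[[0.12,0,-0.03],[0,0,0],0.05],[[0.13,0,-0.03],[0,0,0],0.05]]'

```text
time: 19.25
tool_pos: [0.4689, -0.1369, 0.2214]
tool_rot: [-3.141, 0.001, -3.14]
contact_force: [-0.3, -0.5, -0.0]
opening: 0.0502
grip_force: 0.0
```

```bash
python3 st.py; python3 -c "
import cv2;a=cv2.imread('pics/tx.png')[100:320,270:470];b=cv2.imread('pics/sx.png')[110:330,220:420]
cv2.imwrite('pics/end.png',cv2.resize(cv2.hconcat([a,b]),None,fx=2,fy=2,interpolation=2))"
```

```text
[ 0.4705 -0.1372  0.2211] [-3.1411  0.0015 -3.1402] [ 0.9243  0.1696 -0.762 ] [ 0.04   -0.0078  0.0477] 19.35
```

View pics/end.png

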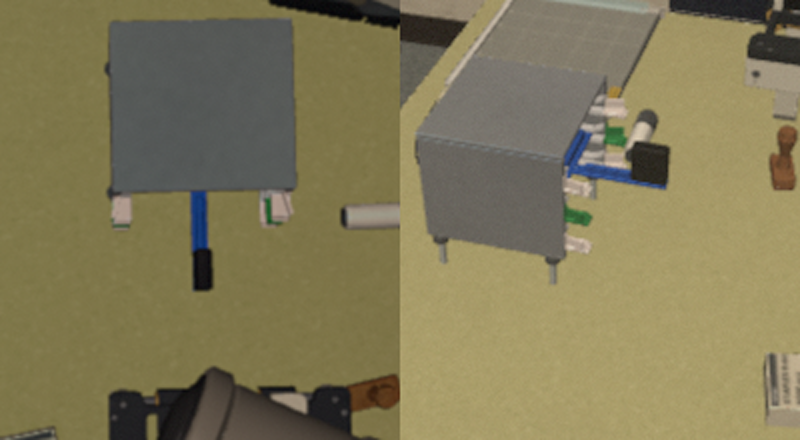

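The tray sits straight inside the rack, with only the neck and handle showing at (202,270) in the left half of the picture. The stamp, glue stick and staple box are where they were.

```bash
python3 -c "
from cell import robot
print(robot.hand_in())"
```

```text
the job is handed in; nothing more can be done
None
```

The tray is on the green-tipped runners, pushed home against the back stop at about 10.8 N and released. The stamp, staple box and glue stick look undisturbed, and the job is handed in at about 19 s.

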